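# Shim the rocking stirrer until it stands firm

## Robot

A 6-joint arm with a two-finger parallel gripper is mounted at the origin on a cart in front of the work surface, level with it; the furniture and walls round the work are solid. World frame = base frame: x ahead of the robot, y to its left, z up, the work surface at z = 0. Lengths are in mm, angles in rad, forces in N, time in s.
With the tool pointing down it reaches from about 275 to 750 mm from the base axis. Payload 10.2 kg.
Tool frame: the origin (TCP) lies on the centre line of the jaws, within the pads' length; the fingertips stand 22 mm ahead of it and the grasp point (between the pads) lies 3 mm ahead of it; z points along the fingers, y is the line along which they close (so a half turn about z gives the same grasp; the last joint's range is limited). The gripper opens to 88 mm and grips with 3 to 60 N. Pads are 18 mm wide; open, the fingers measure 123 mm over their backs; the gripper's body (75 mm by 187 mm) begins 45 mm behind the grasp point.
Start: joints at [-0.223, 0.313, 1.498, -0, 1.331, -0.223], TCP at [525.006, -0.014, 260.72] pointing down, gripper open.
Joint ranges: [-2.94, 2.94], [-0.97, 2.17], [0.19, 2.56], [-1.23, 4.37], [0.02, 3.11], [-2.88, 2.88]. Speed limits (rad/s): [2.39, 2.39, 3.01, 3.14, 3.14, 3.14].

## Interface

Orientations are given as a rotation vector (axis times angle).
In Python, from rig import bot, imaging, search_frame, trace gives the robot as it stands.
- The arm moves only by the tool apply_moves, never from a script. Its arguments are lists of equal length, an entry for each row: "dp": the shift along the tool's x, y, z in mm, a list of three; "twist": the turn, a rotation vector about the tool's x, y, z in degrees, a list of three. In form: {"dp": [[tx, ty, tz], ...], "twist": [[ax, ay, az], ...]}. A call has 1 to 12 rows; each row shifts and turns the commanded pose from where the row before left it, along the tool's axes as they then stand; what a row does not reach is not made up. A row lasts 1/12 s, in which the tool goes at most 41.7 mm and 7.16 degrees, less where a joint would pass 70% of its speed; a pose out of reach is approached as far as the arm can. A call is refused whole if a number of a shift passes 41.7 or a number of a turn 7.16, either way. A call with a gripper value outside its range is refused whole. "fingers" is the finger opening in mm, from 0 to 88.1, set as the call begins (left out, the last holds). The fingers move at their own pace and stop on an object; the grip force is fixed at half the most. Time passes only in rows, so rows that do not move let the fingers close. It gives the time, the measured TCP pose, the force, the opening and the grip force at its end, in the units of the state.
- bot.state(): the state, without advancing time (a new reading comes with each control period).
- imaging.camera(name): name is "scene" or "side" or "wrist"; returns a dict with "pixels" (480x640x3 uint8, red, green, blue), "depth" (480x640 float32, mm along the optical axis (not along the pixel's ray), 0 where there is no reading), "K" (3x3 intrinsics, pixels), "world_from_camera" (4x4, takes a point from camera to world coordinates); the wrist camera has in their place "hand_eye" (4x4, takes a point from camera to tool coordinates, whose origin is the TCP and whose axes are the flange's). Camera axes: x right, y down, z forward; pixel columns grow to the right and rows downward; lengths in mm; the calibration is good to about 2 mm. A picture is of the moment at which its call begins: read the wrist's pose just before it.
- bot.sign_off(): hands the job in; it is judged then, once.
Trained networks look in a picture, given as the dict that the camera call returned (one of the last four; its "shot" number tells which), for a name from the list of things; names that differ only in an ending like _2 or _b are one class to them, and where a whole thing is asked for, a point or a joint stands for the part that bears it (a point fixed in the world has none). Each returns a list of dicts, best first, with "p" (0 to 1); they miss things now and then, are a little off and sometimes report something else, mostly with a low value. They report only what shows in the picture. A call takes as long as a camera call. They do not tell look-alikes from the thing itself.
- search_frame(picture, label): "centre" ([column, row] in pixels, amid what is visible of it).
- trace(picture, label): "region" (480x640 bool, what is visible of it) and "centre" ([column, row] in pixels, amid what is visible of it).
The state is a dict: "time_s": time; "joints": joint angles; "joint_vel": joint speeds; "joint_efforts": joint torques, N m; "eef_pos": TCP position; "ee_rot": TCP orientation; "contact_force": force on the tool from outside, world axes, zero at the start; "moment": the same for the moment, N m; "finger_gap": finger opening in mm; "grasp_force": force on a finger pad.
Only numpy, scipy, OpenCV 4.12 (cv2) and the standard library are available. Lean on these libraries where they do the work, as an engineer would, in place of code of your own. Each camera call takes 0.05 s, during which the arm holds its last target. There are 200 camera calls.

## Task

The square stirrer rocks because the foot under its corner nearest the robot is too short: press down on that corner to feel it rock, let go, then push the small wedge, thin end first, under that foot until the stirrer no longer rocks, without jacking it up. Finish still pressing down on the same corner, firmly but gently (about 5 to 15 N), the stirrer staying level on the wedge: the program ends while holding that push. Only press and push: lift nothing, do not shove the stirrer away, and leave the other things where they stand.

Things in the scene. Friction and masses are not known exactly. Their poses are not given: they have to be found in the camera images.
- stirrer: Grey magnetic stirrer, 1.5 kg, loose; housing 150 x 150 mm, 20 to 62 mm above the worktop, round white plate (124 mm across, 6 mm high) on top. Origin: worktop level under the centre, z up; x, y run along the square's DIAGONALS; the corner towards the robot is at -x, 106 mm out. Rubber feet 85 mm out: three sound, the -x one short. Level at rest; 2 to 5 N down on the -x corner tips it.
- corner_top (a point): The place to press: on the flat housing top straight above the short foot, 62 mm above the worktop, 85 mm from the stirrer's centre along its -x, 21 mm in from the corner's tip and 23 mm out from the round plate. Axes as the stirrer's. Pressed, the corner sinks 4 to 8 mm until the short foot meets the worktop; let go, it comes back level.
- short_foot_place (a point): Where the short foot screws into the housing's underside, 20 mm above the worktop, 85 mm from the stirrer's centre along its -x. The foot hangs straight below, 18 mm across with a domed end, 4 to 8 mm clear of the worktop while the stirrer is level (differs each time).
- shim: Wooden wedge 75 x 50 mm, 60 g, loose and slippery, in front of the short foot. Origin: centre of underside; the thin end (+x) points at the foot. Ramp 2 mm high at the nose (x 37.5 mm), rising 1 in 5 to 14 mm at x -22.5 mm; then a block 18 mm high with an upright back at x -37.5 mm to push on. Slides under 0.5 N; once the ramp meets the foot the push rises by several N within a few mm.
- petri_dish: Round clear petri dish, 57 mm across, 14 mm high; to be left alone. Origin: centre of its underside.
- timer: White bench timer, 60 x 68 x 20 mm; to be left alone. Origin: centre of its underside.
- coverslip_box: Small white box, 35 x 35 x 19 mm; to be left alone. Origin: centre of its underside.
- vial: White vial with a ribbed cap, 23 mm across, 54 mm high, standing beside the wedge; to be left alone. Origin: centre of its underside.
- oil_bottle: Small amber bottle with a black cap, 25 mm across, 58 mm high, standing on the other side of the wedge; to be left alone. Origin: centre of its underside.
Things that resemble listed ones, but are neither listed nor needed, are in the scene too. Of the things shaped like the shim, the wooden one is meant.

How it is judged (in metres and radians):
On the way, in this order (a step that is already met when the one before it is completed fails the run):
1. the stirrer's near corner was pressed down and rocked (tilt over 0.035 rad) (angle between stirrer's own z axis and vertical above 0.035 rad and contact force between the fingers and stirrer above 0.3 N and horizontal distance between the grasp point and corner_top below 0.04 m), for 0.1 s.
2. the stirrer was let go, and the wedge was pushed with its nose under the short foot (x of short_foot_place in the frame of shim below 0.035 m and y of short_foot_place in the frame of shim between -0.024 and 0.024 m and contact force between the fingers and stirrer below 0.2 N), for 0.1 s.
At the end, for the whole second after the job is handed in: Fingers press the near corner (within 40 mm of corner_top) with 3 to 25 N; the stirrer stays within 0.02 rad of level, its short foot on the wedge's ramp (over 2 N), within 30 mm of its start; the wedge lies flat, untouched by the fingers; all at rest (contact force between the fingers and stirrer between 3 and 25 N and horizontal distance between the grasp point and corner_top below 0.04 m and angle between stirrer's own z axis and vertical below 0.02 rad and contact force between shim and stirrer above 2 N and x of short_foot_place in the frame of shim between -0.02 and 0.035 m and y of short_foot_place in the frame of shim between -0.024 and 0.024 m and angle between shim's own z axis and vertical below 0.06 rad and contact force between the fingers and shim below 0.2 N and distance of stirrer from where it was at the start of the episode below 0.03 m and linear speed of each of stirrer, shim below 0.01 m/s); the arm keeps its last pose, push and grip.
It fails at once if the wedge was lifted or tipped up (height (world z) of shim above 0.01 m or angle between shim's own z axis and vertical above 0.25 rad).
It fails at once if the stirrer was lifted (height (world z) of stirrer above 0.012 m).
It fails at once if the stirrer was shoved more than 40 mm (distance of stirrer from where it was at the start of the episode above 0.04 m).
It fails at once if the stirrer was pressed with more than 50 N (contact force between the fingers and stirrer above 50 N).
It fails at once if another thing was moved more than 25 mm or tipped over (distance of any of petri_dish, timer, coverslip_box, vial, oil_bottle from where it was at the start of the episode above 0.025 m or angle between any of petri_dish, timer, coverslip_box, vial, oil_bottle's own z axis and vertical above 0.5 rad).
It also fails if it takes over 51 s, if anything falls off the work surface, if the arm or the gripper's body presses on something with over 40 N, if the wrist force passes 120 N, or if a joint passes its speed limit or range.

## Working session

There is one attempt and no reset: what is moved stays moved. The work goes in short steps, Python scripts to look and compute and a tool call to move; the robot and the scene stay as the last step left them, time stands still between calls to the robot, and variables do not carry over. Pictures are saved under pics/ and viewed, at most 10 in all, crops included, and the job is handed in when it is done.

Besides the shell and the picture viewer there is one more tool, called as a command line: name --argument value ..., lists and objects as JSON in quotes. apply_moves: Moves the arm, as the interface text tells. Its arguments: {"type":"object","properties":{"dp":{"type":"array","items":{"type":"array","items":{"type":"number"}}},"twist":{"type":"array","items":{"type":"array","items":{"type":"number"}}},"fingers":{"type":"number"}},"required":["dp","twist"]}

```bash
mkdir -p pics; cat > h.py <<'E'
import numpy as np, cv2
from rig import bot, imaging, search_frame, trace
from scipy.spatial.transform import Rotation as R
def pts(p,mask=None):
    d=p["depth"]; K=p["K"]; T=p["world_from_camera"]
    v,u=np.nonzero((d>0) if mask is None else (mask&(d>0))); z=d[v,u]
    c=np.stack([(u-K[0,2])*z/K[0,0],(v-K[1,2])*z/K[1,1],z,np.ones_like(z)])
    return (T@c)[:3].T,u,v
def save(p,n): cv2.imwrite(f"pics/{n}.png",p["pixels"][:,:,::-1])
E
cat > a.py <<'E'
from h import *
s=bot.state(); print({k:np.round(v,3) for k,v in s.items()})
for cam in ("scene","side"):
    p=imaging.camera(cam); save(p,cam+"0"); print(cam,np.round(p["world_from_camera"],2).tolist())
    for n in "stirrer shim petri_dish timer coverslip_box vial oil_bottle".split():
        for t in trace(p,n)[:3]:
            P,_,_=pts(p,t["region"])
            if len(P): print(n,round(t["p"],2),np.round(t["centre"]),len(P),"med",np.round(np.median(P,0)),"lo",np.round(np.percentile(P,3,axis=0)),"hi",np.round(np.percentile(P,97,axis=0)))
E
python3 a.py
```

```text
{'time_s': np.float64(0.0), 'joints': array([-0.223,  0.313,  1.498,  0.   ,  1.331, -0.223]), 'joint_vel': array([ 0.   , -0.   ,  0.001, -0.   , -0.001,  0.001]), 'joint_efforts': array([-0.0000e+00, -4.0222e+01, -2.5226e+01,  6.9000e-02,  3.5000e-02,
       -0.0000e+00]), 'eef_pos': array([5.24775e+02, 3.00000e-02, 2.60171e+02]), 'ee_rot': array([-2.221e+00, -2.221e+00,  1.000e-03]), 'contact_force': array([-0.063,  0.249, -0.778]), 'moment': array([-0.084,  0.002,  0.042]), 'grasp_force': np.float64(0.0), 'finger_gap': np.float64(88.396)}
scene [[0.44, -0.38, 0.81, -145.75], [-0.9, -0.17, 0.41, -361.45], [-0.02, -0.91, -0.42, 430.46], [0.0, 0.0, 0.0, 1.0]]
stirrer 0.63 [310. 238.] 4111 med [603.  29.  61.] lo [538. -46.   8.] hi [695. 130.  69.]
shim 0.8 [375. 293.] 853 med [ 538. -132.    9.] lo [ 508. -169.    1.] hi [577. -96.  19.]
shim 0.69 [264. 292.] 710 med [458.  48.   9.] lo [444.  26.   1.] hi [514.  75.  19.]
shim 0.66 [308. 337.] 1005 med [373. -83.  10.] lo [ 348. -112.    2.] hi [421. -47.  19.]
petri_dish 0.67 [179. 258.] 414 med [505. 262.  14.] lo [486. 243.   2
[... 835 characters left out ...]
lo [445.  24.  -0.] hi [517.  71.  18.]
petri_dish 0.7 [235. 207.] 331 med [509. 262.  12.] lo [486. 240.  -1.] hi [535. 293.  16.]
petri_dish 0.68 [301. 275.] 246 med [474. -49.  31.] lo [467. -55.   4.] hi [485. -39.  56.]
timer 0.71 [384. 350.] 1210 med [ 479. -292.   15.] lo [ 445. -325.   -1.] hi [ 516. -254.   18.]
coverslip_box 0.57 [325. 360.] 413 med [ 381. -242.   16.] lo [ 365. -256.    4.] hi [ 398. -223.   19.]
vial 0.64 [254. 226.] 216 med [490. 134.  32.] lo [483. 129.   3.] hi [502. 147.  53.]
oil_bottle 0.71 [299. 274.] 234 med [474. -49.  30.] lo [467. -55.   3.] hi [485. -40.  57.]
oil_bottle 0.58 [237. 207.] 316 med [510. 262.  12.] lo [486. 240.   1.] hi [535. 290.  16.]
```

```bash
cat > b.py <<'E'
from h import *
s=bot.state()
print(s["eef_pos"])
p=imaging.camera("side"); q=imaging.camera("scene")
a=cv2.resize(p["pixels"][150:390,170:490],(800,600),interpolation=cv2.INTER_CUBIC)
cv2.imwrite("pics/side1.png",a[:,:,::-1])
a=cv2.resize(q["pixels"][200:350,200:400],(800,600),interpolation=cv2.INTER_CUBIC)
cv2.imwrite("pics/scene1.png",a[:,:,::-1])
for c in (p,q):
    P,_,_=pts(c)
    m=(P[:,0]>500)&(P[:,0]<760)&(P[:,1]>-80)&(P[:,1]<200)
    for lo,hi,nm in ((59,64.5,"housing"),(66,71,"plate")):
        S=P[m&(P[:,2]>lo)&(P[:,2]<hi)]
        if nm=="plate":
            (x,y),r=cv2.minEnclosingCircle(S[:,:2].astype(np.float32)); print(nm,len(S),x,y,r,np.median(S,0))
        else: print(nm,len(S),cv2.minAreaRect(S[:,:2].astype(np.float32)),np.median(S[:,2]))
    w=(P[:,0]>430)&(P[:,0]<535)&(P[:,1]>5)&(P[:,1]<95)&(P[:,2]>3.5)&(P[:,2]<22)
    W=P[w]; print("wedge",len(W),cv2.minAreaRect(W[:,:2].astype(np.float32)))
    T=W[W[:,2]>16]; print("block top",len(T),cv2.minAreaRect(T[:,:2].astype(np.float32)),np.median(T,0))
    rp=W[(W[:,2]>4)&(W[:,2]<13.5)]; A=np.c_[rp[:,:2],np.ones(len(rp))]; k=np.linalg.lstsq(A,rp[:,2],rcond=None)[0]; print("ramp",k,np.degrees(np.arctan2(-k[1],-k[0])))
E
python3 b.py
```

```text
[ 5.25014696e+02 -2.61870919e-02  2.60744282e+02]
housing 1099 ((665.5997924804688, 89.31744384765625), (269.07958984375, 160.07611083984375), 53.7994270324707) 60.95623510396649
plate 643 676.4713134765625 96.22064208984375 126.22388458251953 [637.20285372  46.3063663   66.8954968 ]
wedge 447 ((479.708984375, 50.38443374633789), (72.77242279052734, 53.536800384521484), 4.796088218688965)
block top 60 ((451.5070495605469, 47.91870880126953), (16.018075942993164, 47.437931060791016), 4.571840763092041) [453.33508218  49.37267811  17.17332122]
ramp [-7.84281894e-02  6.38625545e-03  4.51995567e+01] -4.655213554925076
housing 1064 ((665.4431762695312, 89.48472595214844), (264.8465881347656, 161.43247985839844), 52.98506546020508) 61.51766167745711
plate 1285 669.8897705078125 102.20796203613281 126.0691909790039 [633.25952583  48.75529176  67.76888276]
wedge 627 ((479.7096252441406, 52.54601287841797), (73.59107208251953, 51.20564651489258), 3.1665849685668945)
block top 147 ((452.98443603515625, 51.24687194824219), (17.536577224731445, 49.94615173339844), 3.16617751121521) [451.49874595  51.00399933  17.86023598]
ramp [-4.20368637e-02  4.73038538e-03  2.82000791e+01] -6.420453293188567
```

View pics/side1.png

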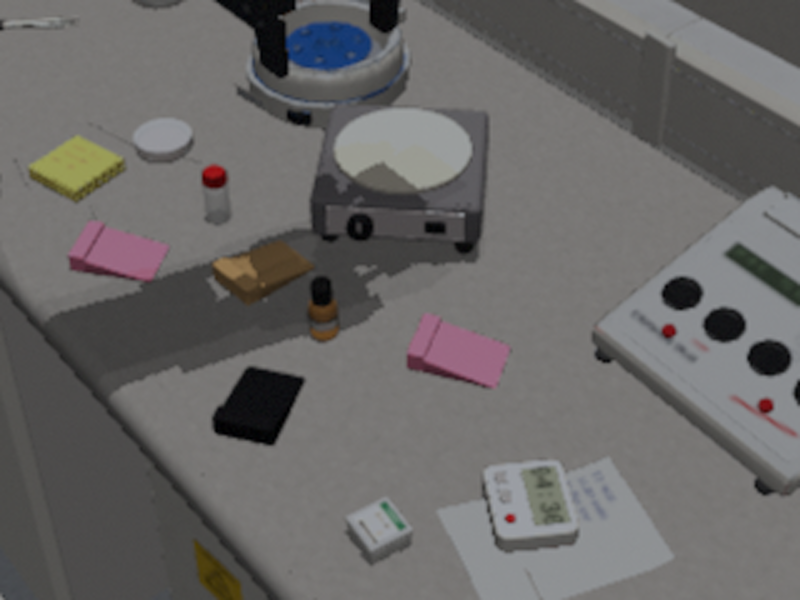

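View pics/scene1.png

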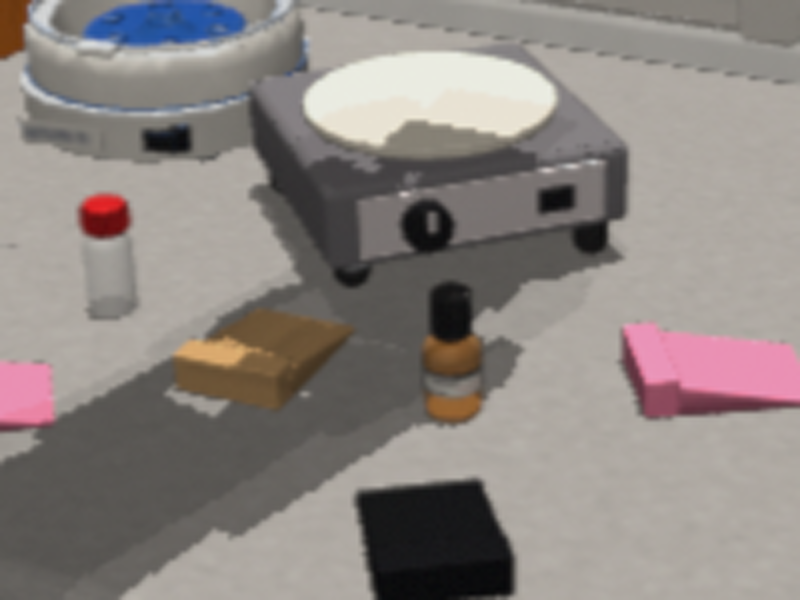

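The side crop shows four wedge shapes: wooden at (262,270), two pink at (118,252) and (458,352), and a black one at (260,405). The wooden one is meant; its nose points at the stirrer's near foot, with the vial at (215,195) and the bottle at (322,310) on either side. Next I'll fit the poses precisely.

```bash
cat > c.py <<'E'
from h import *
from scipy.optimize import least_squares
def wristpic():
    s=bot.state(); p=imaging.camera("wrist"); T=np.eye(4); T[:3,:3]=R.from_rotvec(s["ee_rot"]).as_matrix(); T[:3,3]=s["eef_pos"]
    p["world_from_camera"]=T@p["hand_eye"]; return p
if __name__=="__main__":
  for cam in ("scene","side","wrist"):
    p=wristpic() if cam=="wrist" else imaging.camera(cam)
    if cam=="wrist": save(p,"wrist0")
    t=[t for t in trace(p,"stirrer") if t["p"]>.3][:1]
    if t:
        m=cv2.erode(t[0]["region"].astype(np.uint8),np.ones((3,3)))>0
        P,u,v=pts(p,m); S=P[(P[:,2]>66)&(P[:,2]<71)]
        if len(S)>50:
            hull=cv2.convexHull(S[:,:2].astype(np.float32))[:,0]
            r=least_squares(lambda c:np.hypot(*(hull-c).T)-62,S[:,:2].mean(0),loss="soft_l1"); print(cam,"plate",len(S),r.x,np.abs(r.fun).mean())
        H=P[(P[:,2]>58)&(P[:,2]<71)]; print(" housing",len(H),cv2.minAreaRect(H[:,:2].astype(np.float32)),"nearest pt",H[np.argmin(H[:,0])])
    for t in trace(p,"shim")[:4]:
        P,_,_=pts(p,t["region"])
        if len(P)<20: continue
        md=np.median(P,0)
        if np.hypot(md[0]-475,md[1]-48)<35:
            W=P[P[:,2]>3.5]; T=W[W[:,2]>16]; print(cam,"shim",cv2.minAreaRect(W[:,:2].astype(np.float32)),"block",cv2.minAreaRect(T[:,:2].astype(np.float32)))
    for n in ("vial","oil_bottle"):
        for t in trace(p,n)[:1]:
            P,_,_=pts(p,cv2.erode(t["region"].astype(np.uint8),np.ones((2,2)))>0)
            P=P[(P[:,2]>15)]
            if len(P): print(cam,n,t["p"],np.median(P,0),P.min(0),P.max(0))
E
python3 c.py
```

```text
scene plate 1193 [635.39559301  48.90521406] 0.9712592946211278
 housing 2168 ((630.1970825195312, 47.202537536621094), (141.1894073486328, 144.9033660888672), 45.310909271240234) nearest pt [532.43018662  46.55036825  58.63475297]
scene shim ((480.6218566894531, 52.13982391357422), (74.91507720947266, 50.496273040771484), 3.268587350845337) block ((453.0456237792969, 50.655601501464844), (18.653255462646484, 50.20508575439453), 2.1109139919281006)
scene vial 0.91 [487.23711097 137.24871663  36.26776021] [480.22676778 129.63496947  15.15462199] [502.0424589  150.98137769  55.40758982]
scene oil_bottle 0.67 [471.27519701 -45.16057396  34.28795227] [464.41205851 -53.34518709  15.13967392] [486.12814003 -33.27128441  58.94779688]
side plate 625 [633.37006995  43.81906899] 1.3495687762349473
 housing 2255 ((633.3547973632812, 43.74736785888672), (145.48272705078125, 144.29119873046875), 46.33897018432617) nearest pt [537.51384261  46.27637765  59.20265357]
side shim ((479.37200927734375, 50.67522430419922), (73.76774597167969, 53.254127502441406), 4.6600260734558105) block ((451.46191406
[... 401 characters left out ...]
9.38934513] 0.43522099972288464
 housing 23761 ((633.951904296875, 49.50305938720703), (147.10446166992188, 146.57861328125), 45.7063102722168) nearest pt [533.62184566  47.50926088  59.29575879]
wrist shim ((481.11090087890625, 52.215965270996094), (74.11229705810547, 50.031166076660156), 3.4799671173095703) block ((451.7124938964844, 50.63224411010742), (15.109987258911133, 48.9923210144043), 3.6684648990631104)
wrist vial 0.73 [494.47462512 139.49738974  52.91106132] [482.88772173 131.14446277  15.24439005] [504.22763942 152.06430255  56.14063753]
wrist oil_bottle 0.9 [480.41423478 -35.58609105  43.55506429] [467.70329974 -50.84915466  15.11728165] [490.47562691 -27.83247911  59.67780018]
```

View pics/wrist0.png

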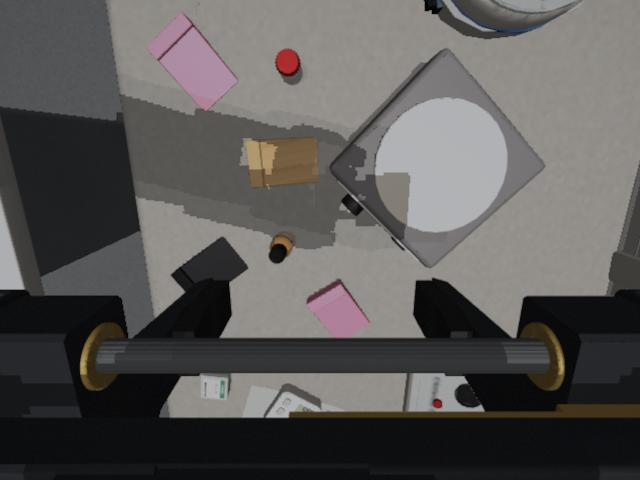

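The wrist picture shows the stirrer with its plate centre at (442,163), the wooden wedge at (282,162) and its nose pointing right at the stirrer's near corner at (332,168). From the fits:
- Stirrer centre is about (635,49) and the short foot about (550,48).
- The wedge centre is about (481,52), with a yaw of about 3°.

I'll close the fingers and turn them 90°, so that a 35 mm wide face points along +x.

apply_moves --dp '[[0,0,10],[0,0,10],[0,0,10],[0,0,10],[0,0,10],[0,0,10],[0,0,10],[0,0,10],[0,0,10],[0,0,10],[0,0,10],[0,0,10]]' --twist '[[0,0,7],[0,0,7],[0,0,7],[0,0,7],[0,0,7],[0,0,7],[0,0,7],[0,0,7],[0,0,7],[0,0,7],[0,0,7],[0,0,7]]' --fingers 0

```text
time_s: 2.65
eef_pos: [525.0, -0.0, 140.3]
ee_rot: [3.138, 0.155, 0.0]
contact_force: [-0.3, -0.8, -0.2]
finger_gap: 10.5
grasp_force: 0.0
```

apply_moves --dp '[[0,0,0],[5,-10,0],[5,-10,0],[5,-10,0],[5,-10,0],[5,-8,0],[0,0,10],[0,0,10],[0,0,10],[0,0,10],[0,0,0],[0,0,0]]' --twist '[[0,0,6],[0,0,0],[0,0,0],[0,0,0],[0,0,0],[0,0,0],[0,0,0],[0,0,0],[0,0,0],[0,0,0],[0,0,0],[0,0,0]]'

```text
time_s: 3.65
eef_pos: [549.6, 47.7, 99.9]
ee_rot: [-3.141, 0.001, 0.003]
contact_force: [-0.7, -0.1, 0.0]
finger_gap: 0.3
grasp_force: 0.0
```

apply_moves --dp '[[0,0,7],[0,0,5],[0,0,2],[0,0,1],[0,0,1],[0,0,1],[0,0,1],[0,0,0]]' --twist '[[0,0,0],[0,0,0],[0,0,0],[0,0,0],[0,0,0],[0,0,0],[0,0,0],[0,0,0]]'

```text
time_s: 4.32
eef_pos: [550.0, 48.0, 82.8]
ee_rot: [3.142, 0.0, -0.0]
contact_force: [-0.9, -0.4, 1.7]
finger_gap: 0.4
grasp_force: 0.9
```

apply_moves --dp '[[0,0,1],[0,0,1],[0,0,1],[0,0,0]]' --twist '[[0,0,0],[0,0,0],[0,0,0],[0,0,0]]'

```text
time_s: 4.65
eef_pos: [550.0, 48.0, 79.6]
ee_rot: [-3.142, -0.0, 0.0]
contact_force: [-1.3, 0.2, 3.4]
finger_gap: 0.3
grasp_force: 1.4
```

apply_moves --dp '[[0,0,0.5],[0,0,0.5],[0,0,0],[0,0,0]]' --twist '[[0,0,0],[0,0,0],[0,0,0],[0,0,0]]'

```text
time_s: 4.98
eef_pos: [549.9, 48.0, 79.3]
ee_rot: [3.141, 0.0, -0.0]
contact_force: [-4.3, 0.1, 9.7]
finger_gap: 0.5
grasp_force: 4.7
```

apply_moves --dp '[[0,0,-3],[0,0,-10],[0,0,-15],[0,0,-12],[-20,0,0],[-25,0,0],[-25,-1,0],[-25,-1,0],[-20,-1,0],[-10,0,0],[0,0,0],[0,0,0]]' --twist '[[0,0,0],[0,0,0],[0,0,0],[0,0,0],[0,0,0],[0,0,0],[0,0,0],[0,0,0],[0,0,0],[0,0,0],[0,0,0],[0,0,0]]'

```text
time_s: 5.98
eef_pos: [425.6, 50.9, 119.4]
ee_rot: [3.141, -0.0, 0.002]
contact_force: [-0.0, -0.0, 0.7]
finger_gap: 0.1
grasp_force: 0.0
```

```bash
python3 c.py | grep -v -e vial -e bottle
```

```text
scene plate 963 [634.94355435  49.90017637] 0.8775273685272119
 housing 1884 ((630.0650634765625, 45.85247802734375), (137.8751983642578, 146.16453552246094), 46.48464584350586) nearest pt [533.34152994  49.07489516  59.7288012 ]
scene shim ((479.38470458984375, 52.50786590576172), (74.32894897460938, 51.160621643066406), 3.4581375122070312) block ((452.168701171875, 51.124752044677734), (18.41238021850586, 50.29830551147461), 5.493638515472412)
side plate 584 [634.32032456  44.13591148] 1.6154259429617297
 housing 2244 ((634.0913696289062, 42.745025634765625), (146.1591796875, 141.59539794921875), 44.28689193725586) nearest pt [537.93570547  46.89123613  58.61462887]
side shim ((478.4948425292969, 50.25670623779297), (69.26573944091797, 54.633670806884766), 2.5936620235443115) block ((451.62445068359375, 47.22871398925781), (15.39941692352295, 47.95314407348633), 3.6006295680999756)
 housing 4480 ((547.7112426757812, 48.22572326660156), (28.55687141418457, 61.20985412597656), 0.3574473559856415) nearest pt [533.43550785  47.74393255  58.88489484]
wrist shim ((481.5377502441406, 52.36528015136719), (73.71449279785156, 50.11763000488281), 3.4123613834381104) block ((452.44085693359375, 50.751556396484375), (15.051335334777832, 49.53872299194336), 3.3604955673217773)
```

apply_moves --dp '[[0,0,20],[0,0,25],[0,0,20],[0,0,15],[0,0,9],[0,0,0],[3,0,0],[3,0,0],[3,0,0],[3,0,0],[0,0,0]]' --twist '[[0,0,0],[0,0,0],[0,0,0],[0,0,0],[0,0,0],[0,0,0],[0,0,0],[0,0,0],[0,0,0],[0,0,0],[0,0,0]]'

```text
time_s: 7.65
eef_pos: [437.9, 50.9, 30.3]
ee_rot: [3.141, 0.0, 0.003]
contact_force: [0.3, -0.5, 0.7]
finger_gap: 0.5
grasp_force: 0.0
```

apply_moves --dp '[[3,0,0],[3,0,0],[3,0,0],[3,0,0],[3,0,0],[3,0,0],[3,0,0],[3,0,0],[3,0,0],[2,0,0],[1,0,0],[0,0,0]]' --twist '[[0,0,0],[0,0,0],[0,0,0],[0,0,0],[0,0,0],[0,0,0],[0,0,0],[0,0,0],[0,0,0],[0,0,0],[0,0,0],[0,0,0]]'

```text
time_s: 8.65
eef_pos: [467.2, 51.0, 29.7]
ee_rot: [3.142, 0.0, 0.0]
contact_force: [-0.2, 0.2, -0.6]
finger_gap: 0.0
grasp_force: 0.0
```

```bash
python3 c.py | grep -v -e vial -e bottle; python3 - <<'E'
from h import *
q=imaging.camera("scene")
cv2.imwrite("pics/scene2.png",cv2.resize(q["pixels"][200:350,200:400],(800,600),interpolation=cv2.INTER_CUBIC)[:,:,::-1])
E
```

```text
scene plate 999 [634.74649124  49.55444843] 1.6159134118395992
 housing 1372 ((634.3707275390625, 42.618743896484375), (142.13003540039062, 127.86719512939453), 46.18920135498047) nearest pt [582.67549782  -4.54169945  59.02507008]
side plate 603 [635.09659597  45.70326708] 1.221980627764887
 housing 2310 ((633.76416015625, 43.711700439453125), (147.43235778808594, 144.5565948486328), 45.64375305175781) nearest pt [535.54318721  43.60035682  59.07899672]
 housing 26878 ((552.3948364257812, 48.708412170410156), (38.3718147277832, 80.47537994384766), 0.012887444347143173) nearest pt [533.20908943  47.86434707  58.08451012]
wrist shim ((514.49658203125, 50.13594436645508), (50.04419708251953, 72.24288940429688), 89.72908782958984) block ((506.31219482421875, 50.12586212158203), (49.940677642822266, 55.87435531616211), 89.72908782958984)
```

View pics/scene2.png

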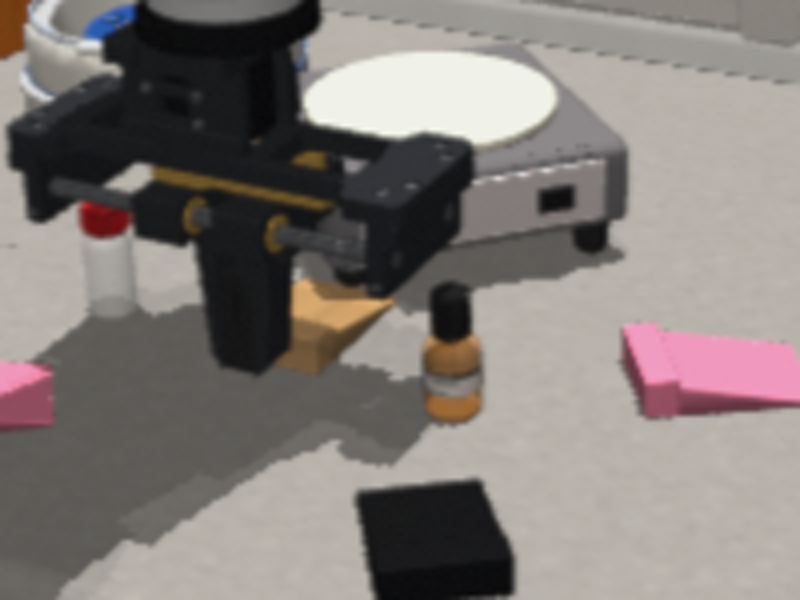

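The scene crop shows the closed fingers at (245,300) pushing the wedge (335,320), which has straightened up and lines up with the foot; the vial and bottle are untouched. I'll push on, then slow down near contact.

apply_moves --dp '[[2,0,0],[2,0,0],[2,0,0],[1,0,0],[1,0,0],[1,0,0],[0.5,0,0],[0.5,0,0],[0,0,0]]' --twist '[[0,0,0],[0,0,0],[0,0,0],[0,0,0],[0,0,0],[0,0,0],[0,0,0],[0,0,0],[0,0,0]]'

```text
time_s: 10.2
eef_pos: [477.1, 51.0, 29.7]
ee_rot: [3.142, 0.0, 0.0]
contact_force: [0.4, -1.4, -0.1]
finger_gap: 0.4
grasp_force: 0.0
```

apply_moves --dp '[[0.5,0,0],[0.5,0,0],[0.5,0,0],[0,0,0]]' --twist '[[0,0,0],[0,0,0],[0,0,0],[0,0,0]]'

```text
time_s: 10.53
eef_pos: [478.5, 51.0, 29.7]
ee_rot: [-3.142, -0.0, 0.0]
contact_force: [-0.7, -0.1, 0.2]
finger_gap: 0.4
grasp_force: 0.3
```

apply_moves --dp '[[0.5,0,0],[0.5,0,0],[0.5,0,0],[0,0,0]]' --twist '[[0,0,0],[0,0,0],[0,0,0],[0,0,0]]'

```text
time_s: 10.87
eef_pos: [479.8, 51.0, 29.6]
ee_rot: [-3.142, -0.0, 0.001]
contact_force: [-3.1, 1.8, 1.1]
finger_gap: 0.2
grasp_force: 1.5
```

apply_moves --dp '[[0.5,0,0],[0.5,0,0],[0,0,0],[0,0,0]]' --twist '[[0,0,0],[0,0,0],[0,0,0],[0,0,0]]'

```text
time_s: 11.2
eef_pos: [480.7, 51.0, 29.6]
ee_rot: [-3.142, -0.0, 0.001]
contact_force: [-5.0, -0.6, 2.0]
finger_gap: 0.4
grasp_force: 2.4
```

apply_moves --dp '[[0.5,0,0],[0.5,0,0],[0,0,0],[0,0,0]]' --twist '[[0,0,0],[0,0,0],[0,0,0],[0,0,0]]'

```text
time_s: 11.53
eef_pos: [481.6, 51.0, 29.6]
ee_rot: [-3.141, -0.0, 0.002]
contact_force: [-6.1, -0.4, 3.1]
finger_gap: 0.5
grasp_force: 2.9
```

apply_moves --dp '[[-2,0,0],[-10,0,0],[-13,0,0],[0,0,-15],[0,0,-30],[0,0,-30],[0,0,-14],[0,0,0]]' --twist '[[0,0,0],[0,0,0],[0,0,0],[0,0,0],[0,0,0],[0,0,0],[0,0,0],[0,0,0]]'

```text
time_s: 12.2
eef_pos: [459.1, 50.7, 121.8]
ee_rot: [3.141, -0.0, 0.013]
contact_force: [0.5, -1.5, 0.3]
finger_gap: 0.4
grasp_force: 0.0
```

```bash
python3 c.py | grep -v -e vial -e bottle; python3 - <<'E'
from h import *
q=imaging.camera("scene")
cv2.imwrite("pics/scene3.png",cv2.resize(q["pixels"][200:350,200:400],(800,600),interpolation=cv2.INTER_CUBIC)[:,:,::-1])
E
```

```text
scene plate 1110 [635.72069457  49.53648064] 1.1626041732388948
 housing 2056 ((629.3911743164062, 47.043853759765625), (141.61480712890625, 143.4339141845703), 46.62725067138672) nearest pt [533.06581996  48.90822444  59.87931599]
scene shim ((526.709228515625, 49.91713333129883), (74.077392578125, 50.72549057006836), 0.2504901587963104) block ((499.0804443359375, 50.5799674987793), (16.33597183227539, 49.14756393432617), 0.6938502192497253)
side plate 681 [634.86519966  46.53476398] 1.065689202418293
 housing 2305 ((635.4927368164062, 44.74102783203125), (149.7806396484375, 144.4739227294922), 45.68138885498047) nearest pt [536.98212925  45.50141379  59.94379631]
wrist plate 4989 [636.414779   49.2613334] 1.0375383574341797
 housing 17745 ((563.6190185546875, 49.45353698730469), (59.709781646728516, 123.30012512207031), 0.08699208498001099) nearest pt [533.76686682  47.64575011  59.05126294]
```

View pics/scene3.png

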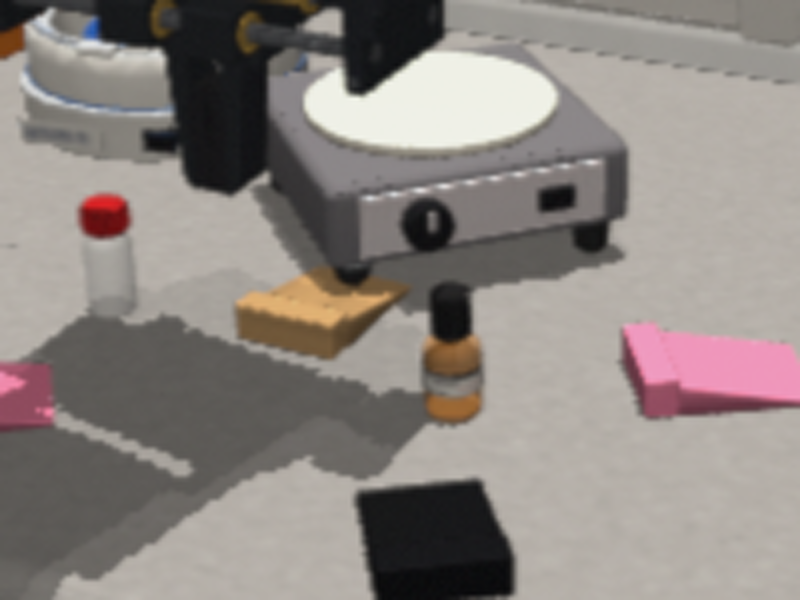

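The crop shows the wedge nose under the foot at (350,272), level, with the vial and bottle in place. Next I'll press the corner.

apply_moves --dp '[[20,1,0],[25,1,0],[25,1,0],[15,0,0],[8,0,0],[0,0,0],[0,0,15],[0,0,10],[0,0,7],[0,0,2],[0,0,0],[0,0,0]]' --twist '[[0,0,0],[0,0,0],[0,0,0],[0,0,0],[0,0,0],[0,0,0],[0,0,0],[0,0,0],[0,0,0],[0,0,0],[0,0,0],[0,0,0]]'

```text
time_s: 14.0
eef_pos: [549.9, 48.0, 84.8]
ee_rot: [-3.142, -0.0, 0.0]
contact_force: [-0.0, 0.9, -0.9]
finger_gap: 0.4
grasp_force: 0.0
```

apply_moves --dp '[[0,0,0.5],[0,0,0.5],[0,0,0],[0,0,0]]' --twist '[[0,0,0],[0,0,0],[0,0,0],[0,0,0]]'

```text
time_s: 14.33
eef_pos: [550.1, 48.0, 84.1]
ee_rot: [3.141, 0.0, 0.001]
contact_force: [-1.4, -0.5, 5.9]
finger_gap: 0.3
grasp_force: 2.5
```

apply_moves --dp '[[0,0,0.4],[0,0,0],[0,0,0],[0,0,0],[0,0,0],[0,0,0]]' --twist '[[0,0,0],[0,0,0],[0,0,0],[0,0,0],[0,0,0],[0,0,0]]'

```text
time_s: 14.83
eef_pos: [550.1, 48.0, 84.0]
ee_rot: [3.141, 0.0, 0.001]
contact_force: [-3.7, 0.4, 9.2]
finger_gap: 0.4
grasp_force: 4.3
```

apply_moves --dp '[[0,0,0],[0,0,0],[0,0,0],[0,0,0],[0,0,0],[0,0,0],[0,0,0],[0,0,0],[0,0,0],[0,0,0],[0,0,0],[0,0,0]]' --twist '[[0,0,0],[0,0,0],[0,0,0],[0,0,0],[0,0,0],[0,0,0],[0,0,0],[0,0,0],[0,0,0],[0,0,0],[0,0,0],[0,0,0]]'

```text
time_s: 15.83
eef_pos: [550.0, 48.0, 83.9]
ee_rot: [3.141, 0.0, 0.0]
contact_force: [-4.6, -0.6, 8.5]
finger_gap: 1.1
grasp_force: 4.1
```

```bash
python3 c.py | grep -e "scene shim" -e "scene plate" -e "side plate"; python3 -c "
from h import *
print(bot.state()['contact_force'], bot.state()['eef_pos'])
print(bot.sign_off())"
```

```text
scene shim ((526.8294677734375, 49.25763702392578), (50.49922561645508, 72.84686279296875), 89.60785675048828) block ((499.0337219238281, 49.17597198486328), (48.41292190551758, 17.25775718688965), 89.60785675048828)
side plate 253 [634.42570358  47.39505227] 0.9718343006381247
[-3.76167069  0.09145736  7.72883172] [549.99458872  47.99176073  83.91955755]
the job is handed in; nothing more can be done
None
```

The job is handed in with no verdict shown: the corner was rocked and let go, the wooden wedge was pushed under the short foot, and the fingers still hold the corner at about 8 N, steady, with the wedge not shifting.

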